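Seat the detergent cartridge and start the doser

TASK

Gently push the blue detergent cartridge along its bay with the fingertips until it is fully home against the back of the bay, then gently press the green start button at least half-way down, let it spring back and move clear. Only push the cartridge, never lift it, and do not press the green button before the cartridge is home. Leave the orange cartridge, the other three buttons and everything else on the counter alone.

Things in the scene. Friction and masses are not known exactly. Their poses are not given: they have to be found in the camera images.
- dock: White and grey dosing dock, fixed, 200 mm wide, turned up to 0.3 rad. Origin: on the counter, mid-width, below the bays' back stop; x points away from the robot along the bays, z up. Floor plate 10 mm thick, x -160 to 70 mm. Two bays 64 mm wide at y = +-42.5 mm, from x -80 (open front) to 0 (back stop); wall tops 52 mm up. Behind, x 0 to 70, a deck 60 mm up; buttons in a row at x 35.
- cart_blue: Blue cartridge, loose box 80 mm long (x), 60 wide, 60 high, white cap on top. Origin: centre of underside; flat front face, towards the robot, at x = -40 mm; x axis along the dock's x. In either bay, underside 10 mm above the counter, sticking out 25 to 50 mm; slides with 1 to 3 N. Fully home: back face on the back stop, front flush with the bay walls, origin at x = -40 mm in the dock's frame.
- cart_orange: Orange cartridge, loose box 80 mm long (x), 60 wide, 60 high, white cap on top. Origin: centre of underside; flat front face, towards the robot, at x = -40 mm; x axis along the dock's x. Stands in the other bay, also sticking out 25 to 50 mm; leave it.
- start_top (a point): GREEN start button. Round push button, cap 28 mm across, upright on the dock's deck; this point is the centre of the top of its cap (83 mm above the counter), z up. Buttons stand in one row, 48 mm apart, in an order that changes. 
- start (a joint): Green button travel in m: 0 out, 0.007 fully down; springs back when let go; starts to move at 2 N, half-way down at 4.6 N, fully down at 7 N.
- stop_top (a point): RED button, leave it. Round push button, cap 28 mm across, upright on the dock's deck; this point is the centre of the top of its cap (83 mm above the counter), z up. Buttons stand in one row, 48 mm apart, in an order that changes. 
- stop (a joint): Red button travel in m: 0 out, 0.007 fully down; springs back when let go; starts to move at 2 N, half-way down at 4.6 N, fully down at 7 N.
- rinse_top (a point): YELLOW button, leave it. Round push button, cap 28 mm across, upright on the dock's deck; this point is the centre of the top of its cap (83 mm above the counter), z up. Buttons stand in one row, 48 mm apart, in an order that changes. 
- rinse (a joint): Yellow button travel in m: 0 out, 0.007 fully down; springs back when let go; starts to move at 2 N, half-way down at 4.6 N, fully down at 7 N.
- pause_top (a point): WHITE button, leave it. Round push button, cap 28 mm across, upright on the dock's deck; this point is the centre of the top of its cap (83 mm above the counter), z up. Buttons stand in one row, 48 mm apart, in an order that changes. 
- pause (a joint): White button travel in m: 0 out, 0.007 fully down; springs back when let go; starts to move at 2 N, half-way down at 4.6 N, fully down at 7 N.
- cup: Yellow open measuring cup, loose, 68 mm across, 60 mm high, near the right (-y) side of the dock. Origin: centre of its underside.
- bottle: Yellow detergent bottle with a blue cap, loose, 68 mm across, 170 mm high, near the left (+y) side of the dock. Origin: centre of its underside.
- jar: Clear jar with a red lid, loose, 64 mm across, 80 mm high, well to the left. Origin: centre of its underside.
- brush: Brush with wooden handle lying on the counter, loose, well to the right. Origin: its underside.
- plant: Grass plant in a round brass bowl, loose, 110 mm across, 125 mm high, well to the left. Origin: centre of its underside.
Not all that is in view belongs to the job. Of the things like the cart_blue, leave any that is pink or turquoise; of the rest the larger one is meant.

How it is judged:
By the outcome, as a careful person would: the job done as asked, in the order asked, and still so for the second after the job is handed in, with the robot touching nothing.
It also fails if it takes over 38 s, if anything falls off the work surface, if the arm or the gripper's body presses on something with over 40 N, if the wrist force passes 120 N, or if a joint passes its speed limit or range.

ROBOT

A 6-joint arm with a two-finger parallel gripper is mounted at the origin on the work surface. World frame = base frame: x ahead of the robot, y to its left, z up, the work surface at z = 0. Lengths are in m, angles in rad, forces in N, time in s.
With the tool pointing down it reaches from about 0.2 to 0.875 m from the base axis. Payload 3.4 kg.
Tool frame: the origin (TCP) lies between the finger pads; the fingertips stand 25 mm ahead of it and the grasp point (between the pads) lies 6 mm ahead of it (r.nose_length is the z of the fingertips in the tool frame, in m); z points along the fingers, y is the line along which they close (so a half turn about z gives the same grasp; the last joint's range is limited). The gripper opens to 94 mm and grips with 3 to 60 N. Pads are 16 mm wide; open, the fingers measure 119 mm over their backs; the gripper's body (75 mm by 177 mm) begins 78 mm behind the grasp point.
Start: joints at [-1.381, 0.276, 1.505, -0, 1.361, -0.121], TCP at [0.176, -0.547, 0.191] pointing down, gripper open.
Joint ranges: [-2.89, 2.89], [-0.75, 2.08], [0.22, 2.7], [-1.18, 4.32], [0.11, 2.71], [-2.7, 2.7]. Speed limits (rad/s): [2.57, 2.57, 3.14, 3.14, 3.14, 3.14].

INTERFACE

Orientations are given as a unit quaternion [w, x, y, z].
In Python, from plant import r, gripper_to, inverse_kinematics, vision, models, telemetry gives the robot as it stands. Calls block until the motion is done:
- r.move_to(position, orientation): joint-space move of the TCP to a pose.
- r.move_l(position, rot=None, vel=0.15, guard=None): straight line of the TCP; rot=None keeps the orientation; vel is the mean speed in m/s. With guard (N) it stops when the force on the tool has changed by that much, and returns True; else False.
- r.movej(angles): joint-space move.
- gripper_to(opening, f_grip=None): finger opening in m; f_grip is the grip in N (None keeps the last); returns when the fingers have stopped.
- r.hold(seconds).
- inverse_kinematics(position, orientation): joint angles nearest the present ones, or None.
- vision.snapshot(name): name is "scene" or "top"; returns the picture (420x560x3 uint8, red, green, blue); there is no depth.
- vision.get_calibration(name): a dict with "fx", "fy", "cx", "cy" (pixels), "D" ([k1, k2, p1, p2, k3] as OpenCV has them; the pictures are not rectified), "position" and "orientation" of the camera in the world. Camera axes: x right, y down, z forward; pixel columns grow to the right and rows downward; lengths in m; the calibration is good to about 2 mm. A picture is of the moment at which its call begins. get_calibration takes no time and is no camera call.
A pose or a line that the arm cannot do raises r.PlanningError and nothing moves.
- r.sign_off(): hands the job in; it is judged then, once.
Trained networks look in the newest picture that a camera, given by its name, has taken for a name from the list of things; names that differ only in an ending like _2 or _b are one class to them, and where a whole thing is asked for, a point or a joint stands for the part that bears it (a point fixed in the world has none). Each returns a list of dicts, best first, with "score" (0 to 1); they miss things now and then, are a little off and sometimes report something else, mostly with a low value. They report only what shows in the picture. A call takes as long as a camera call. They do not tell look-alikes from the thing itself.
- models.boxes_of(thing, camera): "at" ([x, y, z] in m, in world coordinates, good to about 4 mm: the middle of the surface that is visible of it).
- models.regions_of(thing, camera): "pixels" (420x560 bool, what is visible of it).
- models.mark_of(thing, camera): "at" ([x, y, z] in m, in world coordinates, good to about 4 mm: a listed point, or the origin of a listed thing).
Readings, each from a call of its own:
- telemetry.current_t(): time.
- telemetry.current_joints(): joint angles.
- telemetry.current_dq(): joint speeds.
- telemetry.current_joint_efforts(): joint torques, N m.
- telemetry.current_ee_pos(): TCP position.
- telemetry.current_tool_rot(): TCP orientation.
- telemetry.current_wrist_force(): force on the tool from outside, world axes, zero at the start.
- telemetry.current_torque(): the same for the moment, N m.
- telemetry.current_opening(): finger opening in m.
- telemetry.current_finger_force(): force on a finger pad.
Only numpy, scipy, OpenCV 4.12 (cv2) and the standard library are available. Lean on these libraries where they do the work, as an engineer would, in place of code of your own. Each camera call takes 0.05 s, during which the arm holds its last target. There are 200 camera calls.

## Working session

There is one attempt and no reset: what is moved stays moved. The work goes in short steps, each a Python script; the robot and the scene stay as the last script left them, time stands still between calls to the robot, and variables do not carry over. Pictures are saved under pics/ and viewed, at most 10 in all, crops included, and the job is handed in when it is done.

```bash
ls; mkdir -p pics; python3 - <<'E'
from plant import r, vision, models, telemetry
import cv2,numpy as np
ims=[]
for n in ("scene","top"):
    im=vision.snapshot(n); cv2.imwrite(f"pics/{n}0.png",im[:,:,::-1])
    c=vision.get_calibration(n); print(n,{k:np.round(v,4).tolist() for k,v in c.items()})
    for t in ("cart_blue","cart_orange","start_top","stop_top","rinse_top","pause_top","dock","cup","bottle"):
        print(t,[(round(d['score'],2),np.round(d['at'],3).tolist()) for d in models.mark_of(t,n)[:3]])
print(telemetry.current_t())
E
```

```text
pics
scene {'fx': 497.7807, 'fy': 497.7807, 'cx': 280.405, 'cy': 214.5779, 'D': [-0.0132, 0.0, 0.0, 0.0, 0.0], 'position': [1.9249, 0.302, 1.003], 'orientation': [-0.2959, 0.5582, 0.6767, -0.3781]}
cart_blue [(0.96, [0.521, -0.024, 0.007]), (0.85, [0.369, 0.139, -0.0]), (0.6, [0.372, -0.041, 0.0])]
cart_orange [(0.88, [0.514, -0.108, 0.01]), (0.47, [0.523, -0.026, 0.01])]
start_top [(0.44, [0.635, -0.147, 0.086])]
stop_top [(0.37, [0.635, -0.102, 0.083])]
rinse_top [(0.56, [0.524, -0.027, 0.008]), (0.44, [0.644, -0.057, 0.083])]
pause_top [(0.52, [0.509, -0.243, 0.002]), (0.41, [0.643, -0.058, 0.083])]
dock [(0.97, [0.604, -0.069, -0.001])]
cup [(0.63, [0.509, -0.244, 0.001])]
bottle []
top {'fx': 452.2497, 'fy': 452.2497, 'cx': 281.3888, 'cy': 210.7965, 'D': [-0.0316, 0.0, 0.0, 0.0, 0.0], 'position': [0.3924, -0.0196, 1.2685], 'orientation': [-0.0529, 0.7153, -0.6958, 0.0368]}
cart_blue [(0.74, [0.369, -0.044, 0.001]), (0.71, [0.374, 0.145, 0.0]), (0.67, [0.627, -0.25, -0.0])]
cart_orange [(0.81, [0.513, -0.109, 0.01]), (0.3, [0.515, -0.248, -0.003])]
start_top [(0.43, [0.633, -0.149, 0.086])]
stop_top [(0.64, [0.509, -0.247, -0.002]), (0.56, [0.636, -0.101, 0.082])]
rinse_top [(0.5, [0.646, -0.005, 0.082])]
pause_top [(0.61, [0.642, -0.057, 0.083]), (0.53, [0.513, -0.11, 0.012])]
dock [(0.61, [0.603, -0.078, -0.003])]
cup [(0.94, [0.513, -0.25, -0.002])]
bottle [(0.73, [0.578, 0.13, 0.0])]
1.0
```

```bash
python3 - <<'E'
import cv2
a=cv2.imread("pics/top0.png"); cv2.imwrite("pics/top0b.png",cv2.resize(a,(784,588)))
E
```

```text
(no output)
```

View pics/top0b.png

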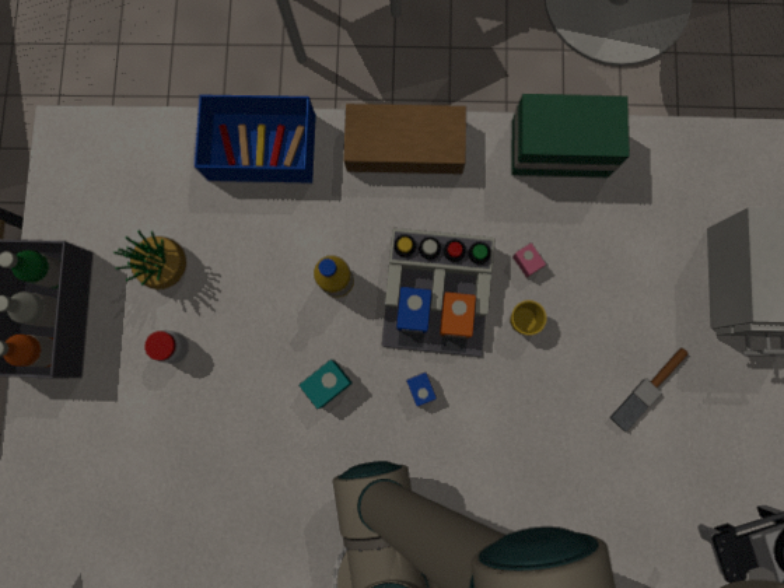

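View pics/scene0.png

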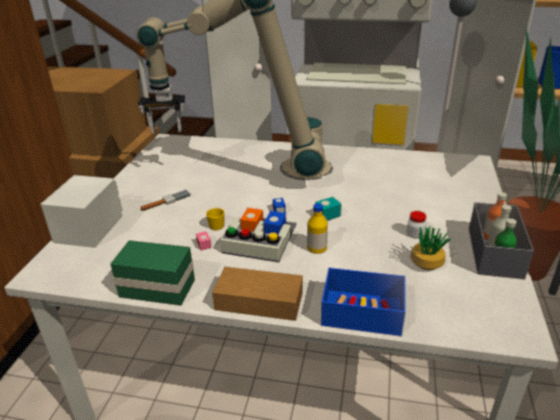

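Candidates for the blue cartridge, in the 784-px top view:
- Blue box in the left bay, (414,308): larger, and it sits in a bay.
- Small blue box in front of the dock, (421,390): a smaller look-alike.
- Turquoise box at (325,384) and pink box at (529,260): both excluded by the description.

I choose (414,308). The green button is at (480,252), the rightmost in the row, and orange is in the right bay. Next I'll take a close crop and triangulate.

```bash
cat > h.py <<'E'
import cv2,numpy as np
from scipy.spatial.transform import Rotation as R
from plant import vision
def cam(n):
    c=vision.get_calibration(n); q=c['orientation']
    K=np.array([[c['fx'],0,c['cx']],[0,c['fy'],c['cy']],[0,0,1]])
    return K,np.array(c['D'],float),R.from_quat([q[1],q[2],q[3],q[0]]).as_matrix(),np.array(c['position'])
def proj(n,p):
    K,D,M,t=cam(n); return cv2.projectPoints(np.array(p,float).reshape(-1,3),cv2.Rodrigues(M.T)[0],-M.T@t,K,D)[0][:,0]
def ray(n,uv):
    K,D,M,t=cam(n); x=cv2.undistortPoints(np.array([[uv]],float),K,D)[0,0]; d=M@[x[0],x[1],1]; return t,d/np.linalg.norm(d)
def onz(n,uv,z):
    t,d=ray(n,uv); return t+d*(z-t[2])/d[2]
def tri(obs):
    A=np.zeros((3,3));b=np.zeros(3)
    for n,uv in obs:
        t,d=ray(n,uv);P=np.eye(3)-np.outer(d,d);A+=P;b+=P@t
    return np.linalg.solve(A,b)
HS={'green':(50,75),'red':(172,6),'yellow':(20,32),'blue':(105,125),'orange':(7,16)}
def blob(im,col,uv,rad,smin=120,vmin=40):
    h=cv2.cvtColor(im,cv2.COLOR_RGB2HSV);lo,hi=HS[col];H=h[...,0]
    m=((H>=lo)&(H<=hi)) if lo<hi else ((H>=lo)|(H<=hi))
    m&=(h[...,1]>smin)&(h[...,2]>vmin)
    yy,xx=np.mgrid[:420,:560]; m&=(np.hypot(xx-uv[0],yy-uv[1])<rad)
    return m
E
python3 - <<'E'
from h import *
from plant import models
I={n:cv2.cvtColor(cv2.imread(f"pics/{n}0.png"),cv2.COLOR_BGR2RGB) for n in("top","scene")}
for c,p in (('green',(.634,-.148,.083)),('red',(.635,-.101,.083)),('yellow',(.646,-.005,.083))):
    obs=[]
    for n in I:
        m=blob(I[n],c,proj(n,p)[0],9 if n=='top' else 7); ys,xs=np.nonzero(m); 
        if len(xs): obs.append((n,(xs.mean(),ys.mean()))); print(c,n,len(xs),np.round(obs[-1][1],1),np.round(onz(n,obs[-1][1],.083),4))
    if len(obs)==2: print('  tri',np.round(tri(obs),4))
# blue top face corners in top view
for c,p in (('blue',(.52,-.025,.07)),('orange',(.513,-.109,.07))):
    m=blob(I['top'],c,proj('top',p)[0],26,100,110).astype(np.uint8)
    cs=cv2.findContours(m,cv2.RETR_EXTERNAL,cv2.CHAIN_APPROX_NONE)[0]; q=max(cs,key=cv2.contourArea)
    b=cv2.boxPoints(cv2.minAreaRect(q)); print(c,len(q),b.round(1).tolist()); print([np.round(onz('top',u,.07)[:2],3).tolist() for u in b])
cr=[cv2.resize(I['top'][155:265,265:405],(560,440),interpolation=cv2.INTER_CUBIC)]
cv2.imwrite("pics/crop1.png",cr[0][:,:,::-1])
E
```

```text
green top 82 [342.5 179.2] [ 0.6322 -0.1505  0.083 ]
green scene 43 [231.1 230.5] [ 0.6433 -0.1475  0.083 ]
  tri [ 0.6336 -0.1511  0.076 ]
red top 88 [324.5 177.5] [ 0.6357 -0.1026  0.083 ]
red scene 64 [244.6 232.3] [ 0.6455 -0.1009  0.083 ]
  tri [ 0.637  -0.1033  0.0769]
yellow top 96 [288.8 174.1] [ 0.6425 -0.0072  0.083 ]
yellow scene 67 [272.6 236.5] [ 0.6532 -0.0061  0.083 ]
  tri [ 0.644  -0.0077  0.0764]Traceback (most recent call last):
  File "<stdin>", line 13, in <module>
ValueError: max() iterable argument is empty
```

```bash
python3 - <<'E'
from h import *
I=cv2.cvtColor(cv2.imread("pics/top0.png"),cv2.COLOR_BGR2RGB)
hsv=cv2.cvtColor(I,cv2.COLOR_RGB2HSV)
for c,p in (('blue',(.52,-.025,.07)),('orange',(.513,-.109,.07))):
    u=proj('top',p)[0]; print(u, hsv[int(u[1]),int(u[0])], hsv[int(u[1])+5,int(u[0])+3])
    m=blob(I,c,u,30,120,90).astype(np.uint8)
    cs=cv2.findContours(m,cv2.RETR_EXTERNAL,cv2.CHAIN_APPROX_NONE)[0]
    if not cs: continue
    q=max(cs,key=cv2.contourArea)
    b=cv2.boxPoints(cv2.minAreaRect(q)); print(c,len(q),[np.round(onz('top',v,.07)[:2],3).tolist() for v in b])
cv2.imwrite("pics/crop1.png",cv2.resize(I[155:265,265:405],(560,440),interpolation=cv2.INTER_CUBIC)[:,:,::-1])
E
```

```text
[294.24039593 220.42332512] [ 0  0 95] [109 208  93]
blue 91 [[0.486, 0.003], [0.56, -0.002], [0.555, -0.058], [0.482, -0.052]]
[325.77548643 223.88079304] [ 21  34 106] [ 12 207 118]
orange 97 [[0.476, -0.081], [0.554, -0.086], [0.55, -0.144], [0.473, -0.138]]
```

View pics/crop1.png

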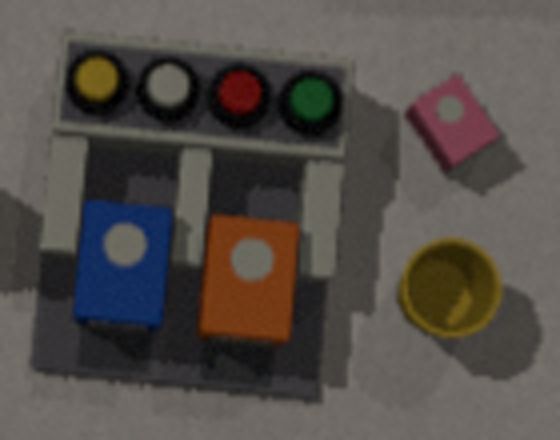

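The crop confirms it: the larger blue cartridge is in the left bay (crop centre (125,262)), and green is rightmost at (312,100). Dock yaw is about -0.072. I'm moving in and pushing.

```bash
cat >> h.py <<'E'
yaw=-0.072; X=np.array([np.cos(yaw),np.sin(yaw),0]); Y=np.array([-X[1],X[0],0]); O=np.array([.603,-.0765,0])
def quat(s):
    M=np.c_[s*X,-s*Y,[0,0,-1]]; q=R.from_matrix(M).as_quat(); return [q[3],q[0],q[1],q[2]]
def dk(x,y,z): return (O+x*X+y*Y+[0,0,z])
E
python3 - <<'E'
from h import *
from plant import r,telemetry as T,gripper_to,inverse_kinematics as ik
j0=T.current_joints()
best=min((s for s in(1,-1) if ik(dk(-.165,.0425,.2),quat(s)) is not None),key=lambda s:np.abs(np.array(ik(dk(-.165,.0425,.2),quat(s)))-j0).max())
print(best,r.nose_length); q=quat(best)
gripper_to(0.0)
r.move_to(dk(-.162,.0425,.2),q)
z=.035+r.nose_length
r.move_l(dk(-.162,.0425,z),vel=.15)
print(T.current_t(),T.current_ee_pos(),T.current_opening(),T.current_wrist_force())
print(r.move_l(dk(-.06,.0425,z),vel=.035,guard=6))
p=np.array(T.current_ee_pos())-O; print(T.current_t(),p@X,p@Y,p[2],T.current_wrist_force())
im=__import__('plant').vision.snapshot('top'); cv2.imwrite("pics/push.png",cv2.resize(im[155:265,265:405],(560,440),interpolation=cv2.INTER_CUBIC)[:,:,::-1])
E
```

```text
1 0.025
5.6167 [ 0.44522144 -0.02271665  0.06058036] 0.0004173182888245255 [ 0.52803392  0.00365092 -0.47110768]
False
8.6833 -0.06009072672517024 0.04249973175020583 0.060005497026190326 [ 0.21363229 -0.39701173 -0.42014515]
```

```bash
python3 - <<'E'
from h import *
im=vision.snapshot('scene'); u=proj('scene',dk(-.04,0,.05))[0].astype(int); print(u)
c=im[u[1]-55:u[1]+55,u[0]-70:u[0]+70]
a=cv2.imread("pics/push.png"); b=cv2.resize(c,(560,440),interpolation=cv2.INTER_CUBIC)[:,:,::-1]
cv2.imwrite("pics/push2.png",cv2.resize(np.hstack([a,b]),(800,314)))
E
```

```text
[259 227]
```

View pics/push2.png

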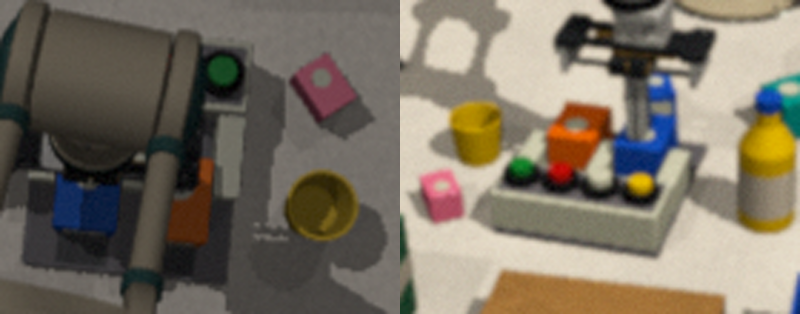

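```bash
python3 - <<'E'
from h import *
from plant import models,telemetry as T
im=vision.snapshot('scene')
p=np.array(T.current_ee_pos()); print(p,T.current_t(),np.round(T.current_wrist_force(),2))
c=im[185:265,220:320].copy(); b=cv2.resize(c,(800,640),interpolation=cv2.INTER_CUBIC)[:600]
for pt,col in ((p-[0,0,.025],(255,0,255)),(dk(-.08,.0125,.07),(0,255,255)),(dk(-.08,.0725,.07),(0,255,255)),(dk(0,.0125,.07),(0,255,255)),(dk(0,.0725,.07),(0,255,255)),(dk(-.125,.0125,.07),(255,255,0)),(dk(-.125,.0725,.07),(255,255,0))):
    u=(proj('scene',pt)[0]-[220,185]+.5)*8; cv2.circle(b,tuple(int(v) for v in u),4,col,1)
cv2.imwrite("pics/sc3.png",b[:,:,::-1])
for n in("scene","top"):
  if n=="top": vision.snapshot(n)
  print(n,[(round(d['score'],2),np.round(d['at'],3).tolist()) for d in models.mark_of("cart_blue",n)])
E
```

```text
[ 0.54615641 -0.02978918  0.06001294] 8.8333 [ 0.68  0.06 -1.24]
scene [(0.8, [0.368, 0.139, -0.001]), (0.64, [0.523, -0.026, 0.008]), (0.64, [0.374, -0.04, 0.0]), (0.46, [0.629, -0.254, 0.001])]
top [(0.86, [0.372, 0.142, 0.002]), (0.78, [0.631, -0.254, 0.002]), (0.61, [0.521, -0.03, 0.012])]
```

View pics/sc3.png

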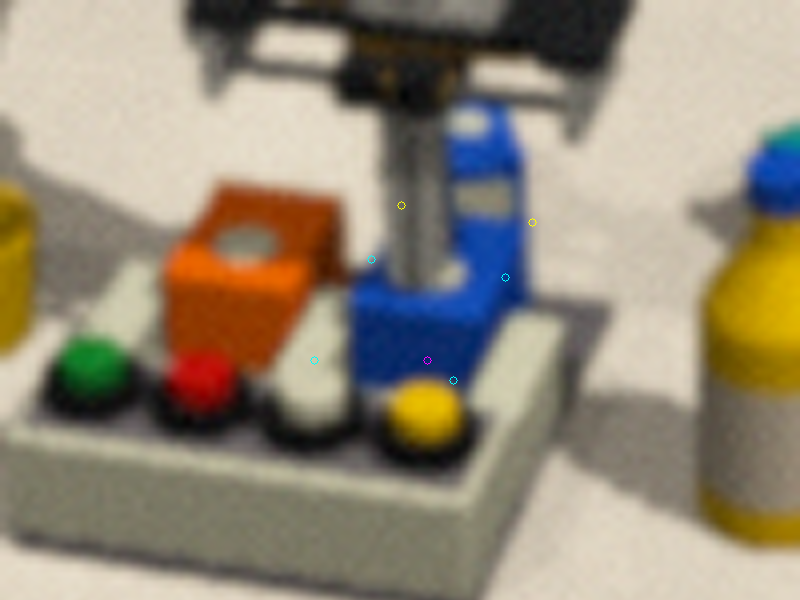

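The cartridge hasn't moved. In the picture the fingertip is at about z=0.07, level with the cartridge top at (415,285), though telemetry says 0.035. It slid over the top. I'll back off and check the true tool height with a picture and a guarded touch on the dock's front plate.

```bash
python3 - <<'E'
from h import *
from plant import r,telemetry as T
p=np.array(T.current_ee_pos()); r.move_l(p+[0,0,.05],vel=.15)
r.move_l(dk(-.148,.0425,.11),vel=.15)
r.hold(.2)
p=np.array(T.current_ee_pos()); print(p,T.current_joints())
im=vision.snapshot('scene'); 
u0=proj('scene',p)[0].astype(int)-[50,40]; c=im[u0[1]:u0[1]+75,u0[0]:u0[0]+100]; b=cv2.resize(c,(800,600),interpolation=cv2.INTER_CUBIC)
for dz,col in ((-.025,(255,0,255)),(0,(0,255,255)),(.013,(255,255,0)),(.072,(0,255,0))):
    u=(proj('scene',p+[0,0,dz])[0]-u0+.5)*8; cv2.circle(b,tuple(int(v) for v in u),4,col,2)
cv2.imwrite("pics/sc4.png",b[:,:,::-1])
print(r.move_l(dk(-.148,.0425,.036),vel=.04,guard=3)); print(T.current_ee_pos(),T.current_wrist_force(),T.current_t())
E
```

```text
[ 0.45942568 -0.02363285  0.1099042 ] [-2.02850322e-01  1.67993003e-01  1.86774166e+00  2.35996031e-05
  1.10546270e+00  1.43996359e+00]
False
[ 0.45858982 -0.02348669  0.03616437] [-0.19973771  0.28168711 -0.71628794] 12.45
```

View pics/sc4.png

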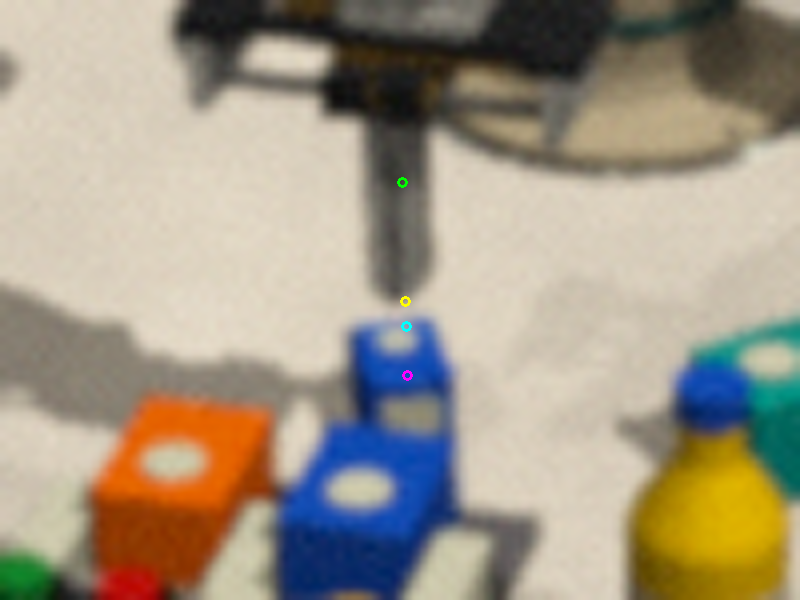

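The tip shows about 75 px (8x crop) above its predicted spot, so the real tip is roughly 39 mm higher than reported. I'll keep going down under guard to measure the offset by touch.

```bash
python3 - <<'E'
from h import *
from plant import r,telemetry as T
print(r.move_l(dk(-.148,.0425,-.016),vel=.03,guard=3)); p=np.array(T.current_ee_pos()); print(p,T.current_wrist_force(),T.current_t())
ims=[]
for n in('scene','top'):
    im=vision.snapshot(n); q=p+[0,0,.013]; u0=proj(n,q)[0].astype(int)-[25,30]; b=cv2.resize(im[u0[1]:u0[1]+60,u0[0]:u0[0]+50],(400,480),interpolation=cv2.INTER_CUBIC)
    u=(proj(n,q)[0]-u0+.5)*8; cv2.circle(b,tuple(int(v) for v in u),4,(255,0,255),2); ims.append(b)
cv2.imwrite("pics/t5.png",np.hstack(ims)[:,:,::-1])
E
```

```text
True
[ 0.45828877 -0.02342389 -0.00435483] [-0.89299988  0.32773079  4.88257921] 13.6833
```

View pics/t5.png

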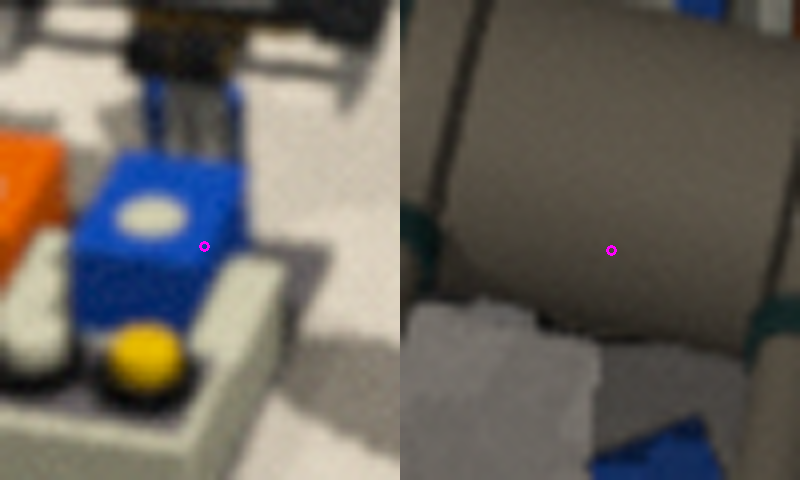

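Contact came at TCP z=-0.0044 on the 10 mm plate, so the true tip is at TCP z + 0.0145. Now the push with that offset.

```bash
python3 - <<'E'
from h import *
from plant import r,telemetry as T,models
OFF=.0145
r.move_l(dk(-.150,.0425,.035-OFF),vel=.06)
def rep():
    p=np.array(T.current_ee_pos())-O; print(T.current_t(),p@X,p@Y,p[2],np.round(T.current_wrist_force(),2))
rep()
print(r.move_l(dk(-.105,.0425,.035-OFF),vel=.04,guard=7)); rep()
print(r.move_l(dk(-.074,.0425,.035-OFF),vel=.02,guard=7)); rep()
im=vision.snapshot('scene'); print([(round(d['score'],2),np.round(d['at'],3).tolist()) for d in models.mark_of("cart_blue",'scene')])
cv2.imwrite("pics/sc6.png",cv2.resize(im[190:265,220:320],(800,600),interpolation=cv2.INTER_CUBIC)[:,:,::-1])
E
```

```text
14.3583 -0.14983915849211418 0.04249770733210683 0.020823678651722854 [-0.53 -0.67 -0.61]
False
15.6333 -0.1046360572899428 0.042480686098107893 0.020645286641767062 [-0.61  0.48 -0.51]
True
16.525 -0.08998196652523777 0.0426421879116975 0.01997301073294036 [ 0.21 -0.65 -0.69]
[(0.82, [0.572, -0.032, 0.012]), (0.71, [0.369, 0.138, 0.001]), (0.49, [0.629, -0.255, 0.003]), (0.43, [0.372, -0.039, -0.0])]
```

View pics/sc6.png

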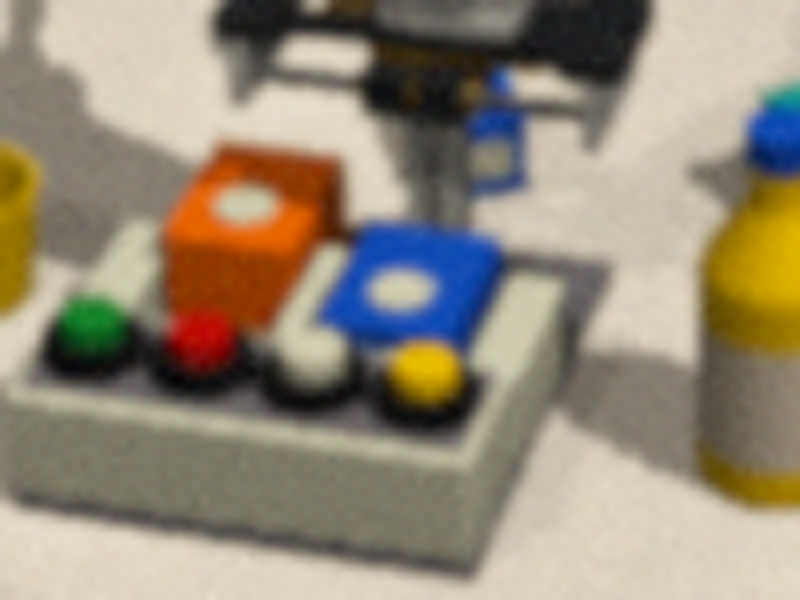

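The blue cartridge is now level with the deck (cap at (402,290)), next to the walls. I'll confirm it's home with a second guarded nudge, then press green.

```bash
python3 - <<'E'
from h import *
from plant import r,telemetry as T,models
OFF=.0145
def rep():
    p=np.array(T.current_ee_pos())-O; print(round(T.current_t(),2),np.round([p@X,p@Y,p[2]],4),np.round(T.current_wrist_force(),2))
print(r.move_l(dk(-.074,.0425,.035-OFF),vel=.02,guard=9)); rep()
r.move_l(dk(-.120,.0425,.035-OFF),vel=.12)
r.move_l(dk(-.120,.0425,.14),vel=.2)
g=np.array([.633,-.150,0])
r.move_l(g+[0,0,.13],vel=.2)
r.move_l(g+[0,0,.083+.008-OFF],vel=.12); rep()
ok=r.move_l(g+[0,0,.056],vel=.015,guard=6.2); rep(); print(ok)
E
```

```text
True
17.07 [-0.0903  0.0429  0.0193] [-0.73 -0.14 -0.28]
19.93 [ 0.0354 -0.0709  0.077 ] [ 0.66 -0.5   0.35]
20.89 [ 0.0353 -0.0712  0.0622] [-1.36  0.1   5.85]
True
```

```bash
python3 - <<'E'
from h import *
from plant import r,telemetry as T,models
r.hold(.2); print(T.current_wrist_force())
p=np.array(T.current_ee_pos()); r.move_l(p+[0,0,.12],vel=.12)
r.move_l([.40,-.35,.22],vel=.25)
ims=[]
for n,w in(('scene',(220,190)),('top',(270,155))):
    im=vision.snapshot(n); ims.append(cv2.resize(im[w[1]:w[1]+90,w[0]:w[0]+100],(400,360),interpolation=cv2.INTER_CUBIC))
I=vision.snapshot('top'); m=blob(I,'blue',proj('top',dk(-.04,.0425,.07))[0],26,120,80).astype(np.uint8)
q=max(cv2.findContours(m,0,1)[0],key=cv2.contourArea); b=[onz('top',v,.07)-O for v in cv2.boxPoints(cv2.minAreaRect(q))]
print([np.round([v@X,v@Y],3).tolist() for v in b],T.current_t(),[(round(d['score'],2),np.round(d['at'],3).tolist()) for d in models.mark_of("cart_blue",'top')])
cv2.imwrite("pics/end.png",np.hstack(ims)[:,:,::-1])
E
```

```text
[-1.50828543  1.43998714  5.64419754]
[[-0.078, 0.071], [-0.002, 0.071], [-0.002, 0.014], [-0.078, 0.015]] 23.7917 [(0.94, [0.373, 0.144, -0.001]), (0.89, [0.567, -0.032, 0.014]), (0.88, [0.628, -0.253, 0.002]), (0.84, [0.372, -0.042, 0.0]), (0.7, [0.603, 0.488, -0.001])]
```

View pics/end.png

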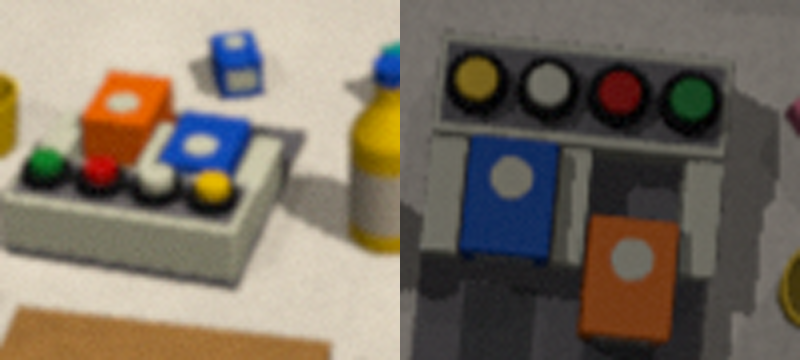

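The blue cartridge is home: its box spans x -0.078 to -0.002 in the dock frame, flush with the walls at (510,195). The green button has sprung back, and orange hasn't moved.

```bash
python3 -c "
from plant import r
print(r.sign_off())"
```

```text
the job is handed in; nothing more can be done
None
```

The job is handed in: the blue cartridge is home against the back stop, the green button was pressed past half-way and sprang back, and the arm is clear; the first push passed over the cartridge because the tool sat about 39 mm higher than reported, so I measured the offset by touch and repeated it.

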